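Roll the keeper's thumbwheel open and fetch the roller plug

TASK

Open the shutter of the grey parts keeper fully by rolling its ribbed thumbwheel with a fingertip (do not push on the shutter leaves themselves), then reach down through the round port, lift the roller plug off its pedestal and set it down gently, upright, near the middle of the low square tray, and let go. Leave the shutter open, and do not knock over or shift the carton, the junction box or the sprayer.

Things in the scene. Friction and masses are not known exactly. Their poses are not given: they have to be found in the camera images.
- keeper: The parts keeper: a fixed grey sheet-metal box, 210 mm (its x) by 280 mm (its y) by 165 mm high, clear window in its +x wall. Origin at the centre of its underside, on the work surface; z up; yaw up to 0.25 rad. In its top wall (6 mm thick, upper face 165 mm high) are the round port, closed by two shutter leaves just under the wall, and, towards its -x (robot) side, the thumbwheel's slot.
- wheel_top (a point): Top of the black ribbed rubber thumbwheel: 78 mm from the keeper's origin towards its -x, at its y = 0, 177 mm high. Only the rim shows, 12 mm above the top wall, between two low guards (5 mm above the top wall): it cannot be pinched, but is driven by friction: press a fingertip down on its top with 5 to 15 N, stroke level along the keeper's y, lift, go back, repeat.
- wheel_axle (a point): Centre of the thumbwheel (80 mm diameter, 30 mm wide), 40 mm below its top; the axle is fixed in the keeper and lies along the keeper's x. The rim is firm (it gives well under 1 mm). The wheel needs about 2 N along the rim to turn and stays where it is left. A level 30 mm stroke centred over it turns it up to 0.75 rad.
- thumbwheel (a joint): Angle of the thumbwheel in rad, 0 = shutter closed, 3.0 = fully open (end stop). It grows when the top of the wheel is stroked towards the keeper's +y. Each rad draws each shutter leaf 22 mm aside. It starts between 0 and 0.7.
- leaf_left: Aluminium shutter leaf, 134 x 67 x 4 mm, covering the +y half of the port, upper face 7 mm below the upper face of the top wall; geared to the thumbwheel, it withdraws 66 mm towards the keeper's +y. Origin at the middle of its inner edge (at the port's centre line when closed).
- leaf_right: The same for the -y half; it withdraws towards the keeper's -y.
- port (a point): Centre of the round port, 130 mm in diameter, at the upper face of the keeper's top wall (165 mm high); 32 mm from the keeper's origin towards its +x.
- plug: The steel roller end plug, about 0.4 kg: a round flange 60 mm in diameter and 22 mm high below, a neck 36 mm in diameter and 70 mm high above; 92 mm in all. Origin at the centre of its underside.
- plug_mid (a point): Centre of the plug, half-way up, on its axis (z along the axis, up). It stands upright on a black pedestal inside the keeper (pedestal top 45 mm high), within 10 mm of the port's centre, its top 137 mm high, 28 mm below the top wall's upper face. Grasp the neck from above, about 34 mm above this point.
- tray: The low square blue tray, fixed, 124 x 124 mm, 26 mm high, walls and floor 4 mm thick. Origin at the centre of its underside, on the work surface; its sides along its x and y. It may lie nearer or farther than the deep bin.
- deep_bin: Bystander: a blue picking bin with a low front, 120 x 110 x 70 mm, fixed beside the tray. Origin at the centre of its underside.
- carton: Bystander: a cardboard carton, 110 x 90 x 75 mm. Origin at the centre of its underside.
- junction_box: Bystander: a white plastic junction box, 80 x 120 x 55 mm. Origin at the centre of its underside.
- sprayer: Bystander: a white pressure sprayer bottle, 116 mm in diameter, 225 mm tall. Origin at the centre of its underside.
Mind the look-alikes: they are no part of the job. Of the things that look like the tray, the middle-sized one is meant.

How it is judged:
By the outcome, as a careful person would: the job done as asked, in the order asked, and still so for the second after the job is handed in, with the robot touching nothing.
It also fails if it takes over 64 s, if anything falls off the work surface, if the arm or the gripper's body presses on something with over 40 N, if the wrist force passes 120 N, or if a joint passes its speed limit or range.

ROBOT

A 7-joint arm with a two-finger parallel gripper is mounted at the origin on the work surface. World frame = base frame: x ahead of the robot, y to its left, z up, the work surface at z = 0. Lengths are in m, angles in rad, forces in N, time in s.
With the tool pointing down it reaches from about 0.4 to 0.875 m from the base axis. Payload 19.3 kg.
Tool frame: the origin (TCP) lies at the very end of the fingers, on their centre line; the grasp point (between the pads) lies 19 mm behind it; z points along the fingers, y is the direction in which the jaws open and shut (so a half turn about z gives the same grasp; the last joint's range is limited). The gripper opens to 85 mm and grips with 20 to 120 N. Pads are 22 mm wide; open, the fingers measure 114 mm over their backs; the gripper's body (76 mm by 85 mm) begins 54 mm behind the grasp point. The pads swing forward as they close: fully open they stand 13 mm farther back than shut.
Start: joints at [1.088, 0.521, -0.036, 1.599, 0.021, 1.021, -0.113], TCP at [0.251, -0.573, 0.231] pointing down, gripper open.
Joint ranges: [-2.91, 2.91], [-0.3, 2.13], [-1.5, 1.42], [0.17, 2.43], [-1.26, 4.41], [0.16, 1.93], [-2.52, 2.52]. Speed limits (rad/s): [1.89, 1.89, 2.39, 2.39, 3.01, 3.01, 3.01].

INTERFACE

Orientations are given as [roll, pitch, yaw] about the fixed x, y, z axes, in that order (R = Rz(yaw) Ry(pitch) Rx(roll)).
In Python, from workcell import telemetry, imaging, ticket gives the robot as it stands.
- The arm moves only by the tool carry_out, never from a script. Its argument "series" is a list of rows, each a list of 7 numbers: the shift along the tool's x, y, z in m, then the turn, a rotation vector about the tool's x, y, z in rad, then the closure in counts, from 0 (fully open) to 255 (shut). In form: [[tx, ty, tz, ax, ay, az, jaw], ...]. A call has 1 to 10 rows; each row is the pose to reach, as a shift and turn from the pose commanded when the call began, along the tool's axes at that moment; what a row does not reach only later rows make up. A row lasts 1/8 s, in which the tool goes at most 62.5 mm and 10.7 degrees, less where a joint would pass 70% of its speed; a pose out of reach is approached as far as the arm can. A call with a gripper value outside its range is refused whole. The fingers move at their own pace and stop on an object; "force" is the grip in N (left out, the last holds). Time passes only in rows, so rows that repeat a pose let the fingers close. It gives the time, the measured TCP pose, the force and the opening at its end, in the units of the state.
- telemetry.observe(): the state, without advancing time (a new reading comes with each control period).
- imaging.grab_frame(name): name is "scene" or "top" or "wrist"; returns (picture, depth): 400x640x3 uint8, blue, green, red; 400x640 float32, m along the optical axis (not along the pixel's ray), 0 where there is no reading.
- imaging.camera_info(name): a dict with "mtx" (3x3 intrinsics, pixels), "extrinsics" (4x4, takes a point from camera to world coordinates); the wrist camera has in their place "hand_eye" (4x4, takes a point from camera to tool coordinates, whose origin is the TCP and whose axes are the flange's). Camera axes: x right, y down, z forward; pixel columns grow to the right and rows downward; lengths in m; the calibration is good to about 2 mm. A picture is of the moment at which its call begins: read the wrist's pose just before it. camera_info takes no time and is no camera call.
- ticket.job_done(): hands the job in, once; it reports no verdict.
The state is a dict: "clock": time; "qpos": joint angles; "qd": joint speeds; "joint_efforts": joint torques, N m; "position": TCP position; "tool_rot": TCP orientation; "force": force on the tool from outside, world axes, zero at the start; "moment": the same for the moment, N m; "grip_width": finger opening in m.
Only numpy, scipy, OpenCV 4.12 (cv2) and the standard library are available. Lean on these libraries where they do the work, as an engineer would, in place of code of your own. Each camera call takes 0.05 s, during which the arm holds its last target.

## Working session

There is one attempt and no reset: what is moved stays moved. The work goes in short steps, Python scripts to look and compute and a tool call to move; the robot and the scene stay as the last step left them, time stands still between calls to the robot, and variables do not carry over. Pictures are saved under pics/ and viewed, and the job is handed in when it is done.

Besides the shell and the picture viewer there is one more tool, called after "Request:" as name(argument=value, ...) on one line, values as JSON. carry_out: Moves the arm, as the interface text tells. Its arguments: {"type":"object","properties":{"series":{"type":"array"},"force":{"type":"number"}},"required":["series"]}

```bash
ls; mkdir -p pics; python3 - <<'E'
from workcell import telemetry, imaging
import cv2,numpy as np
print(telemetry.observe())
for n in ["scene","top"]:
    p,d=imaging.grab_frame(n); cv2.imwrite(f"pics/{n}0.png",p); np.save(f"pics/{n}0.npy",d)
    c=imaging.camera_info(n); print(n,np.round(c["mtx"],1),np.round(c["extrinsics"],4))
print(imaging.camera_info("wrist"))
E
```

```text
pics
{'clock': 0.0, 'qpos': array([ 1.08781518,  0.52201617, -0.03631013,  1.5999975 ,  0.02120478,
        1.02112466, -0.11283173]), 'qd': array([-4.81398308e-05,  4.70092955e-04, -6.94932934e-04,  3.07173614e-04,
       -1.55947079e-03,  1.50033988e-03,  1.11985120e-03]), 'joint_efforts': array([-2.76066726e-05, -9.27105618e+01,  1.97877891e+00, -3.69929016e+01,
        1.76877104e-02,  8.04433163e-03, -9.26407938e-05]), 'position': array([ 0.25054145, -0.57221121,  0.23072836]), 'tool_rot': array([-3.14043610e+00,  9.65438956e-05,  4.12726834e-01]), 'force': array([ 0.10735541,  0.02069204, -1.20966179]), 'moment': array([ 0.02001537, -0.01001494,  0.03304628]), 'grip_width': 0.0852789515900903}
scene [[465.5   0.  318. ]
 [  0.  465.5 195.9]
 [  0.    0.    1. ]] [[-0.8746  0.3875 -0.2912  0.9828]
 [ 0.4847  0.6879 -0.5402  0.7367]
 [-0.009  -0.6137 -0.7895  1.2235]
 [ 0.      0.      0.      1.    ]]
top [[378.4   0.  321.8]
 [  0.  378.4 197.9]
 [  0.    0.    1. ]] [[ 0.0162 -0.9982  0.0572  0.5219]
 [-0.9998 -0.0166 -0.0065 -0.0328]
 [ 0.0074 -0.0571 -0.9983  1.2766]
 [ 0.      0.      0.      1.    ]]
{'mtx': array([[321.81383387,   0.        , 327.61828148],
       [  0.        , 321.81383387, 198.43924932],
       [  0.        ,   0.        ,   1.        ]]), 'hand_eye': array([[-1.81344099e-04, -9.58817005e-01, -2.84024504e-01,
         7.31259703e-02],
       [ 9.99999741e-01,  2.39179485e-05, -7.19223113e-04,
         1.99493052e-04],
       [ 6.96396634e-04, -2.84024561e-01,  9.58816752e-01,
        -1.43273290e-01],
       [ 0.00000000e+00,  0.00000000e+00,  0.00000000e+00,
         1.00000000e+00]])}
```

View pics/top0.png

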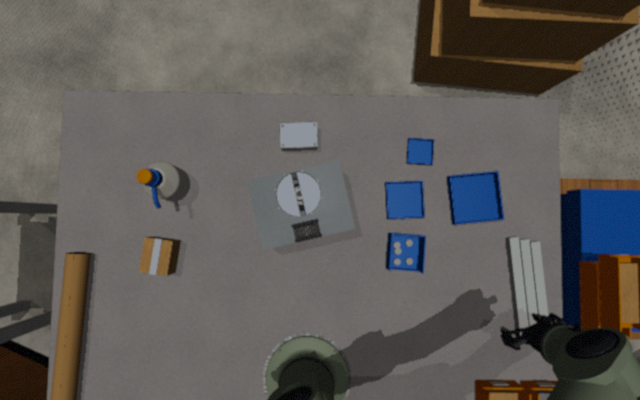

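View pics/scene0.png

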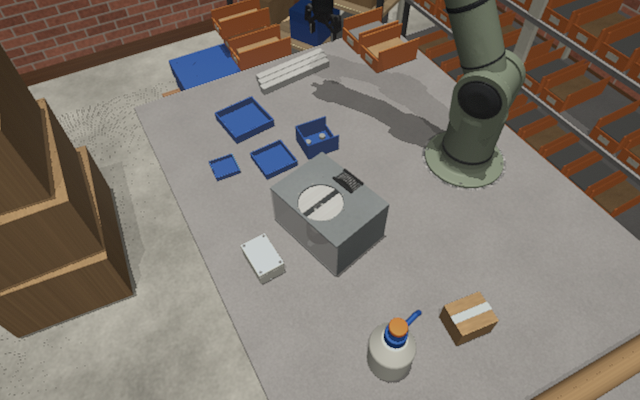

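Top view: the keeper is at (302,205), with its port at (298,193) and wheel at (306,231). The tray candidates are small (420,151), middle (404,200) and large (475,197); the deep bin, with bits in it, is at (405,252). I choose the one at (404,200), and check it in an enlarged crop.

```bash
cat > h.py <<'E'
import numpy as np,cv2
from workcell import telemetry, imaging
from scipy.spatial.transform import Rotation as R
def T(n,st=None):
    c=imaging.camera_info(n)
    if n!="wrist": return c["mtx"],np.array(c["extrinsics"])
    M=np.eye(4);M[:3,:3]=R.from_euler("xyz",st["tool_rot"]).as_matrix();M[:3,3]=st["position"]
    return c["mtx"],M@np.array(c["hand_eye"])
def atz(n,uv,z,st=None):
    K,E=T(n,st); r=E[:3,:3]@np.linalg.solve(K,[uv[0],uv[1],1.]); t=(z-E[2,3])/r[2]; return E[:3,3]+t*r
def proj(n,P,st=None):
    K,E=T(n,st); p=np.linalg.inv(E)@np.r_[P,1]; q=K@p[:3]; return q[:2]/q[2]
def dep(n,uv,d,st=None):
    K,E=T(n,st); z=d[int(round(uv[1])),int(round(uv[0]))]; return (E@np.r_[np.linalg.solve(K,[uv[0],uv[1],1.])*z,1])[:3]
E
python3 - <<'E'
from h import *
p=cv2.imread("pics/top0.png"); 
cv2.imwrite("pics/c1.png",cv2.resize(p[150:260,240:370],None,fx=6,fy=5.4545,interpolation=cv2.INTER_CUBIC)[:600])
cv2.imwrite("pics/c2.png",cv2.resize(p[130:280,375:515],None,fx=4,fy=4,interpolation=cv2.INTER_CUBIC))
d=np.load("pics/top0.npy")
for uv in [(298,193),(270,230),(306,231),(404,200),(475,197),(420,151)]: print(uv,dep("top",uv,d))
E
```

```text
(298, 193) [0.60083154 0.03171834 0.13825411]
(270, 230) [0.48918064 0.10974104 0.16630205]
(306, 231) [0.488314   0.00415141 0.17819088]
(404, 200) [ 0.59214066 -0.31713929  0.00981565]
(475, 197) [ 0.60628563 -0.55670679  0.0087725 ]
(420, 151) [ 0.76020636 -0.37235537  0.00371033]
```

View pics/c1.png

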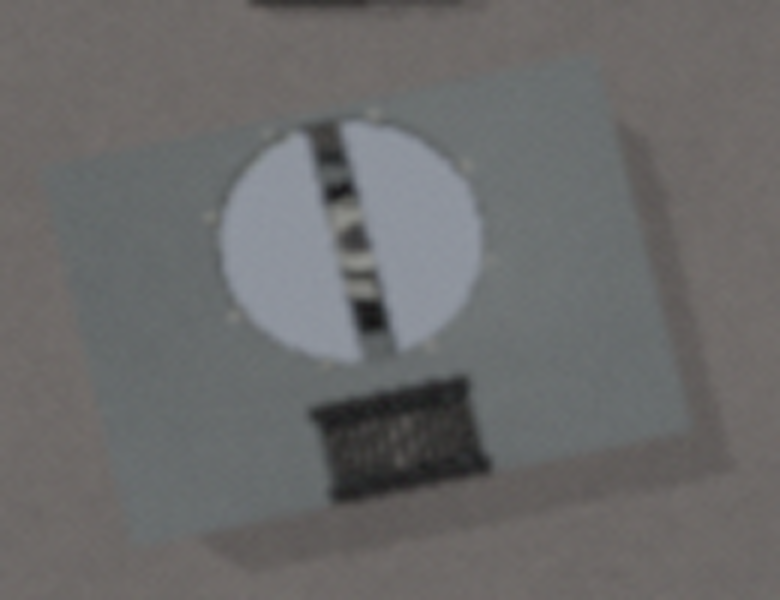

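View pics/c2.png

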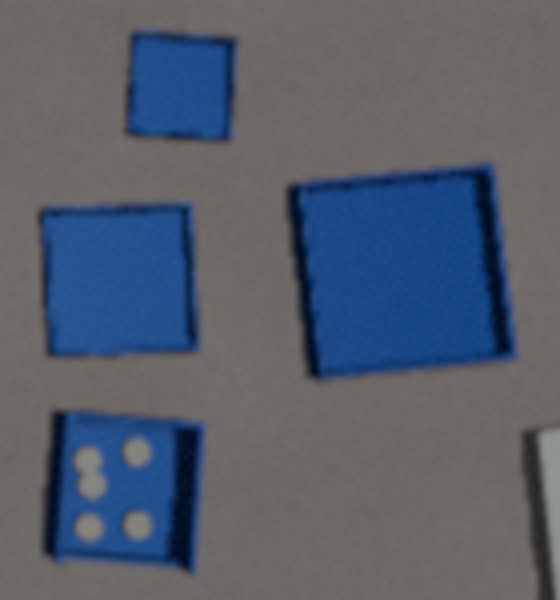

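The crop shows the middle tray's rim corners at (42,210), (188,205), (196,350) and (50,356). The keeper's top corners are at (45,175), (590,60), (690,430) and (130,545). The leaves are nearly closed.

```bash
python3 - <<'E'
from h import *
c=np.array([(45,175),(590,60),(690,430),(130,545)])
uv=[(240+(x-.0)/6-.4,150+y/5.4545-.4) for x,y in c]
P=np.array([atz("top",q,.165) for q in uv]);print(P.round(4))
e=[np.linalg.norm(P[i]-P[(i+1)%4]) for i in range(4)];print("sides",np.round(e,4),"ctr",P.mean(0))
# keeper x: from robot side (2,3) to far side (0,1)
vx=(P[0]+P[1]-P[2]-P[3]);vy=(P[0]+P[3]-P[1]-P[2])
print("yaw",np.arctan2(vx[1],vx[0]),np.arctan2(-vy[0],vy[1]))
port=atz("top",(240+351/6-.4,150+240/5.4545-.4),.158);print("port",port)
w=atz("top",(240+400/6-.4,150+440/5.4545-.4),.175);print("wheel",w)
t=np.array([(42,210),(188,205),(196,350),(50,356)])/4+[375,130]-.4
Q=np.array([atz("top",q,.026) for q in t]);print(Q.round(4),"tray",Q.mean(0),[np.linalg.norm(Q[i]-Q[(i+1)%4]).round(4) for i in range(4)])
v=Q[0]+Q[1]-Q[2]-Q[3];print("trayyaw",np.arctan2(v[1],v[0]))
b=np.array([(55,412),(203,424),(195,570),(45,558)])/4+[375,130]-.4
print([atz("top",q,.07).round(3) for q in b])
yaw=.5*(np.arctan2(vx[1],vx[0])+np.arctan2(-vy[0],vy[1]))
ex=np.array([np.cos(yaw),np.sin(yaw),0]);o=P.mean(0);o[2]=0
print("from corners port",o+.032*ex,"wheel",o-.078*ex, "p-w dir",np.arctan2((port-w)[1],(port-w)[0]))
E
```

```text
[[ 0.6299  0.1807  0.165 ]
 [ 0.6971 -0.086   0.165 ]
 [ 0.4977 -0.1376  0.165 ]
 [ 0.432   0.134   0.165 ]]
sides [0.275  0.206  0.2794 0.2033] ctr [0.56415795 0.02275255 0.165     ]
yaw 0.2426149102069953 0.24196174290990188
port [0.59768523 0.0302679  0.158     ]
wheel [0.49034661 0.00352495 0.175     ]
[[ 0.6497 -0.2504  0.026 ]
 [ 0.656  -0.3719  0.026 ]
 [ 0.5357 -0.3786  0.026 ]
 [ 0.5288 -0.2578  0.026 ]] tray [ 0.59254885 -0.31468273  0.026     ] [np.float64(0.1216), np.float64(0.1205), np.float64(0.121), np.float64(0.1212)]
trayyaw 0.05872234153243771
[array([ 0.484, -0.254,  0.07 ]), array([ 0.476, -0.372,  0.07 ]), array([ 0.361, -0.366,  0.07 ]), array([ 0.369, -0.247,  0.07 ])]
from corners port [0.59522328 0.03043014 0.        ] wheel [0.48843621 0.00403842 0.        ] p-w dir 0.24417445638206137
```

```bash
cat >> h.py <<'E'
YAW=.243; ex=np.array([np.cos(YAW),np.sin(YAW),0]); ey=np.array([-np.sin(YAW),np.cos(YAW),0])
W=np.array([.4888,.0038,.177]); PORT=np.array([.5955,.0304,.165])
def delta(p,rpy=(np.pi,0,YAW),st=None):
    st=st or telemetry.observe(); A=R.from_euler("xyz",st["tool_rot"])
    print("shift",(A.inv().apply(np.array(p)-st["position"])).round(4),"turn",(A.inv()*R.from_euler("xyz",rpy)).as_rotvec().round(4))
E
python3 - <<'E'
from h import *
p=W-.018*ey; p[2]=.215; print(p); delta(p)
E
```

```text
[ 0.49313108 -0.01367117  0.215     ]
shift [ 0.4462 -0.4144  0.0162] turn [-9.000e-04  1.000e-04  1.698e-01]
```

Request:
carry_out(series=[[0.03,-0.028,0,0,0,0.017,255],[0.08,-0.074,0,0,0,0.034,255],[0.125,-0.116,0,0,0,0.05,255],[0.17,-0.158,0,0,0,0.07,255],[0.215,-0.2,0.003,0,0,0.085,255],[0.26,-0.242,0.005,0,0,0.1,255],[0.305,-0.284,0.007,0,0,0.12,255],[0.35,-0.326,0.01,0,0,0.14,255],[0.395,-0.368,0.013,0,0,0.155,255],[0.43,-0.4,0.016,0,0,0.17,255]], force=60)

```text
clock: 1.35
position: [0.4847, -0.0311, 0.2152]
tool_rot: [-3.141, -0.0, 0.244]
force: [-0.3, -1.3, 0.6]
grip_width: 0.0002
```

Request:
carry_out(series=[[0.012,-0.01,0,0,0,0,255],[0.016,-0.0144,0,0,0,0,255],[0.016,-0.0144,0,0,0,0,255],[0.016,-0.0144,0,0,0,0,255]])

```text
clock: 1.85
position: [0.4959, -0.0171, 0.2154]
tool_rot: [3.141, 0.0, 0.241]
force: [-0.2, 0.3, -0.6]
grip_width: 0.0005
```

```bash
python3 - <<'E'
from h import *
p=W-.018*ey; p[2]=.215; delta(p)
st=telemetry.observe();print(st["clock"],st["position"],st["tool_rot"],st["force"],st["grip_width"])
p,d=imaging.grab_frame("wrist");cv2.imwrite("pics/w1.png",p)
for n,q in (("wheel",W),("port",PORT)): print(n,proj("wrist",q,st))
E
```

```text
shift [-0.0018 -0.004   0.0004] turn [ 0.0004  0.0002 -0.0019]
1.85 [ 0.49585555 -0.01706888  0.21536357] [3.14122711e+00 1.91278986e-04 2.41065293e-01] [-0.23076537  0.28599618 -0.56790111] 0.00047623156069843134
wheel [291.6080509  231.87511643]
port [286.87374966  36.29774387]
```

View pics/w1.png

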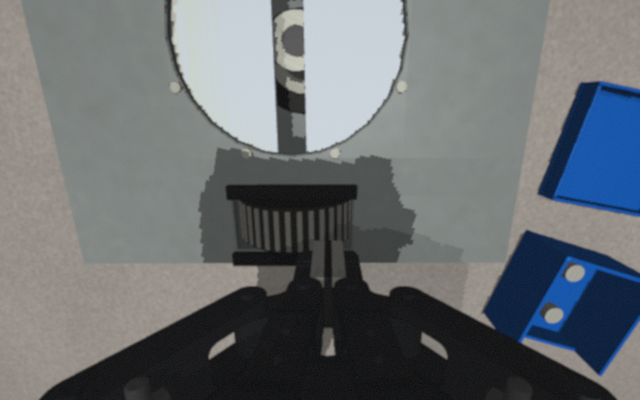

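Request:
carry_out(series=[[0,-0.003,0.012,0,0,0,255],[0,-0.003,0.025,0,0,0,255],[0,-0.003,0.032,0,0,0,255],[0,-0.003,0.035,0,0,0,255],[0,-0.003,0.036,0,0,0,255],[0,-0.003,0.037,0,0,0,255],[0,-0.003,0.037,0,0,0,255]])

```text
clock: 2.78
position: [0.4956, -0.0129, 0.1784]
tool_rot: [3.142, -0.0, 0.243]
force: [-0.1, 0.3, -0.4]
grip_width: -0.0001
```

Request:
carry_out(series=[[0,0,0.001,0,0,0,255],[0,0,0.001,0,0,0,255]])

```text
clock: 3.02
position: [0.4955, -0.0129, 0.1773]
tool_rot: [3.142, -0.0, 0.243]
force: [-0.7, -0.3, 0.6]
grip_width: -0.0002
```

Request:
carry_out(series=[[0,0,0.001,0,0,0,255],[0,0,0.001,0,0,0,255]])

```text
clock: 3.28
position: [0.4954, -0.0129, 0.1762]
tool_rot: [-3.142, 0.0, 0.243]
force: [-0.2, 0.7, 0.6]
grip_width: 0.0001
```

Request:
carry_out(series=[[0,0,0.001,0,0,0,255],[0,0,0.001,0,0,0,255]])

```text
clock: 3.52
position: [0.4955, -0.0129, 0.1753]
tool_rot: [3.142, -0.0, 0.243]
force: [-0.0, -0.5, 1.6]
grip_width: 0.0001
```

Request:
carry_out(series=[[0,0,0.0005,0,0,0,255],[0,0,0.0005,0,0,0,255]])

```text
clock: 3.78
position: [0.4956, -0.013, 0.175]
tool_rot: [3.141, -0.0, 0.243]
force: [-1.1, -0.5, 6.6]
grip_width: -0.0
```

Request:
carry_out(series=[[0,-0.004,0.0002,0,0,0,255],[0,-0.01,0.0002,0,0,0,255],[0,-0.016,0.0002,0,0,0,255],[0,-0.018,0.0002,0,0,0,255]])

```text
clock: 4.28
position: [0.4916, 0.0041, 0.1766]
tool_rot: [3.14, -0.002, 0.242]
force: [-12.9, -5.2, 45.6]
grip_width: 0.0001
```

Request:
carry_out(series=[[0,-0.006,0,0,0,0,255],[0,-0.012,0,0,0,0,255],[0,-0.018,0,0,0,0,255],[0,-0.018,0,0,0,0,255]])

```text
clock: 4.78
position: [0.4869, 0.0226, 0.1748]
tool_rot: [-3.141, -0.001, 0.243]
force: [-1.8, 3.6, 5.8]
grip_width: -0.0003
```

```bash
python3 - <<'E'
from h import *
st=telemetry.observe();print(st["clock"],st["position"],st["tool_rot"],st["force"],ey@(st["position"]-W))
p,d=imaging.grab_frame("wrist");cv2.imwrite("pics/w2.png",p[:320])
E
```

```text
4.775 [0.48692503 0.02257011 0.17480679] [-3.14138446e+00 -5.54631162e-04  2.43491306e-01] [-1.8323448   3.57143046  5.76864147] 0.01866980254707527
```

View pics/w2.png

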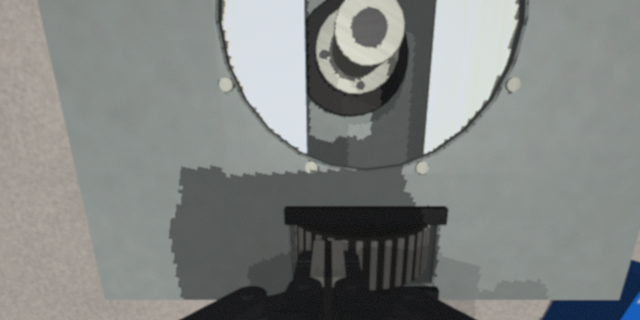

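The leaves opened to about 1.15 rad, but the force in mid-stroke was too high at 45 N. I'll follow the rim's arc with a lighter press.

Request:
carry_out(series=[[0,0,-0.01,0,0,0,255],[0,0.02,-0.01,0,0,0,255],[0,0.0387,-0.01,0,0,0,255],[0,0.0387,-0.003,0,0,0,255],[0,0.0377,0,0,0,0,255],[0,0.0307,-0.0012,0,0,0,255],[0,0.0237,-0.0016,0,0,0,255],[0,0.0187,-0.0016,0,0,0,255]])

```text
clock: 5.82
position: [0.491, 0.0045, 0.1769]
tool_rot: [3.141, 0.0, 0.243]
force: [-5.5, -3.6, 18.3]
grip_width: 0.0004
```

Request:
carry_out(series=[[0,-0.006,0,0,0,0,255],[0,-0.012,0.0004,0,0,0,255],[0,-0.018,0.0017,0,0,0,255]])

```text
clock: 6.2
position: [0.4867, 0.0223, 0.1749]
tool_rot: [-3.142, 0.0, 0.244]
force: [-3.0, -0.5, 7.6]
grip_width: 0.0001
```

```bash
python3 - <<'E'
from h import *
st=telemetry.observe();print(st["clock"],st["position"],st["tool_rot"],st["force"],ey@(st["position"]-W),ex@(st["position"]-W))
p,d=imaging.grab_frame("wrist");cv2.imwrite("pics/w3.png",p[:320])
E
```

```text
6.2 [0.4866762  0.02231263 0.17486417] [-3.14158525e+00  4.95195748e-05  2.43631330e-01] [-2.96564021 -0.47437325  7.6408284 ] 0.018479759553803425 0.002393023788929183
```

View pics/w3.png

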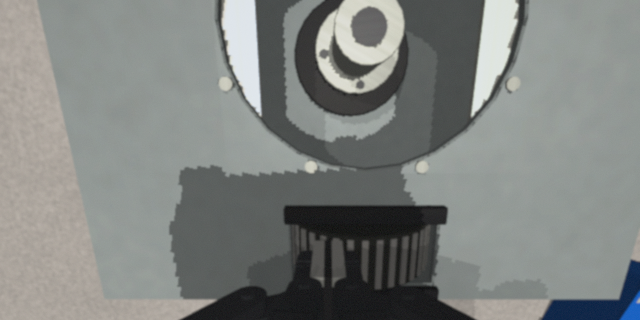

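Request:
carry_out(series=[[0,0,-0.01,0,0,0,255],[0,0.02,-0.01,0,0,0,255],[0,0.0387,-0.01,0,0,0,255],[0,0.0387,-0.003,0,0,0,255],[0,0.0377,0,0,0,0,255],[0,0.0307,-0.0014,0,0,0,255],[0,0.0237,-0.0019,0,0,0,255],[0,0.0187,-0.0019,0,0,0,255]])

```text
clock: 7.25
position: [0.4912, 0.0041, 0.1769]
tool_rot: [3.141, 0.0, 0.244]
force: [-4.6, -2.7, 13.9]
grip_width: -0.0002
```

Request:
carry_out(series=[[0,-0.006,0,0,0,0,255],[0,-0.012,0.0006,0,0,0,255],[0,-0.018,0.0019,0,0,0,255]])

```text
clock: 7.62
position: [0.4877, 0.0216, 0.1752]
tool_rot: [3.141, -0.002, 0.244]
force: [1.5, -2.9, 7.7]
grip_width: -0.0001
```

```bash
python3 - <<'E'
from h import *
st=telemetry.observe();print(st["clock"],st["position"],st["force"],ey@(st["position"]-W),ex@(st["position"]-W))
p,d=imaging.grab_frame("wrist");cv2.imwrite("pics/w4.png",p[:320])
E
```

```text
7.625 [0.48769495 0.02162275 0.17519097] [ 1.45329399 -2.92205079  7.67351413] 0.017565018146433006 0.003215848359887975
```

View pics/w4.png

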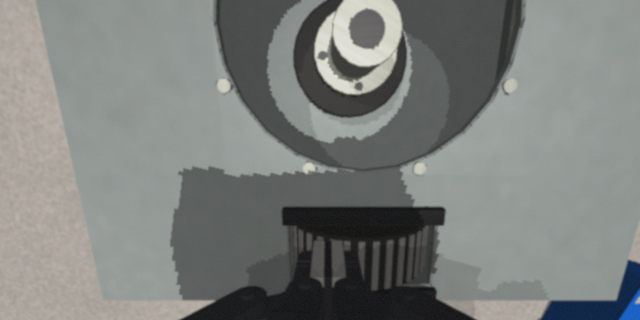

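The shutter looks fully open. I'll make one more stroke to be sure of the stop.

Request:
carry_out(series=[[0,0,-0.01,0,0,0,255],[0,0.02,-0.01,0,0,0,255],[0,0.0307,-0.01,0,0,0,255],[0,0.0307,-0.004,0,0,0,255],[0,0.0307,-0.0016,0,0,0,255],[0,0.0237,-0.0019,0,0,0,255],[0,0.0187,-0.0019,0,0,0,255]])

```text
clock: 8.55
position: [0.4923, 0.0024, 0.1769]
tool_rot: [3.14, -0.001, 0.243]
force: [1.4, -8.2, 11.5]
grip_width: 0.0001
```

Request:
carry_out(series=[[0,-0.006,0,0,0,0,255],[0,-0.012,0.0006,0,0,0,255],[0,-0.012,-0.02,0,0,0,255],[0,-0.012,-0.06,0,0,0,255],[0.03,0,-0.08,0,0,0,255],[0.03,0.01,-0.08,0,0,0,255],[0.03,0.01,-0.08,0,0,0,255]])

```text
clock: 9.43
position: [0.5226, -0.0001, 0.2557]
tool_rot: [-3.141, 0.001, 0.242]
force: [-0.2, -0.2, -1.0]
grip_width: 0.0
```

```bash
python3 - <<'E'
from h import *
st=telemetry.observe();print(st["clock"],st["position"],st["tool_rot"],st["force"])
p,d=imaging.grab_frame("wrist");cv2.imwrite("pics/w5.png",p);np.save("pics/w5.npy",d)
import pickle;pickle.dump(st,open("pics/w5.pkl","wb"))
p,d=imaging.grab_frame("top");cv2.imwrite("pics/t5.png",cv2.resize(p[150:260,240:370],None,fx=5,fy=5,interpolation=cv2.INTER_CUBIC))
E
```

```text
9.425 [ 5.22599361e-01 -1.32734949e-04  2.55668667e-01] [-3.14138666e+00  1.29910642e-03  2.42281845e-01] [-0.17815753 -0.16915143 -0.97369576]
```

View pics/w5.png

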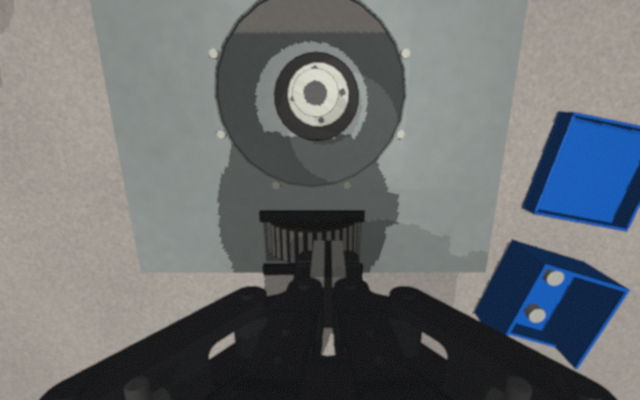

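View pics/t5.png

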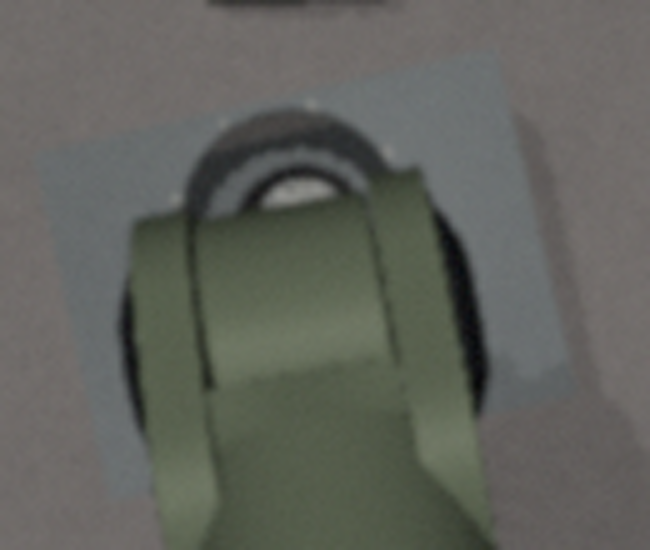

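The leaves are out of sight, and the −8 N resistance shows the end stop. Next I'll measure the plug in a crop.

```bash
python3 - <<'E'
from h import *
import pickle
st=pickle.load(open("pics/w5.pkl","rb"));p=cv2.imread("pics/w5.png");d=np.load("pics/w5.npy")
cv2.imwrite("pics/c5.png",cv2.resize(p[45:145,265:365],None,fx=6,fy=6,interpolation=cv2.INTER_CUBIC))
for uv in [(303,93),(316,80),(316,93),(330,85),(290,93)]: print(uv,dep("wrist",uv,d,st))
for uv in [(314,91),(316,93)]:print(atz("wrist",uv,.137,st))
print(proj("wrist",PORT,st))
E
```

```text
(303, 93) [0.59610082 0.03775573 0.13767842]
(316, 80) [0.60768938 0.03018854 0.13759585]
(316, 93) [0.59851161 0.02803198 0.13732833]
(330, 85) [0.60674062 0.01893947 0.13786203]
(290, 93) [0.59366598 0.05563824 0.06703416]
[0.59957631 0.02988213 0.137     ]
[0.59851751 0.02804534 0.137     ]
[310.25271863  95.43574626]
```

View pics/c5.png

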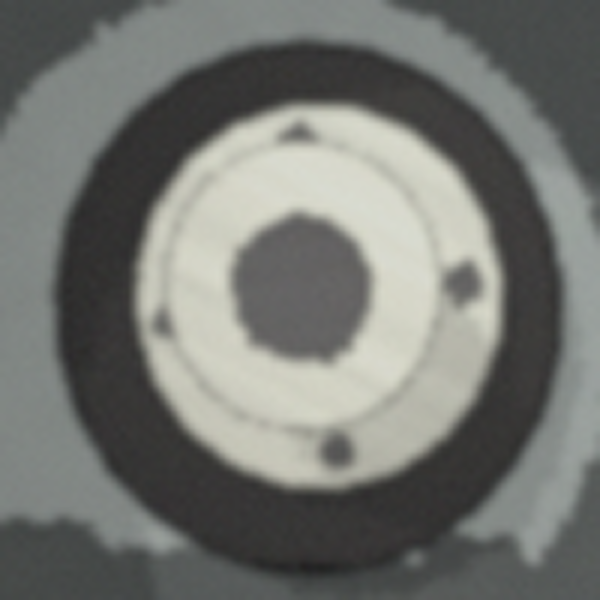

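```bash
python3 - <<'E'
from h import *
delta([.599,.029,.22]); delta([.599,.029,.102])
E
```

```text
shift [ 0.0813 -0.0092  0.0356] turn [-0.0005  0.0014  0.0001]
shift [ 0.0815 -0.0091  0.1536] turn [-0.0005  0.0014  0.0001]
```

Request:
carry_out(series=[[0.025,-0.003,0,0,0,0,70],[0.06,-0.007,0.005,0,0,0,70],[0.0813,-0.0092,0.02,0,0.001,0,70],[0.0813,-0.0092,0.0356,0,0.001,0,70],[0.0813,-0.0092,0.0356,0,0.001,0,70],[0.0813,-0.0092,0.0356,0,0.001,0,70]], force=40)

```text
clock: 10.28
position: [0.5995, 0.0284, 0.2213]
tool_rot: [3.141, -0.001, 0.243]
force: [-0.5, -0.5, 0.0]
grip_width: 0.062
```

```bash
python3 - <<'E'
from h import *
st=telemetry.observe();print(st["clock"],st["position"],st["grip_width"]);delta([.599,.029,.102])
p,d=imaging.grab_frame("wrist");cv2.imwrite("pics/w6.png",p)
print(proj("wrist",[.599,.029,.137],st))
E
```

```text
10.275 [0.59946794 0.02835683 0.2213074 ] 0.06202456659872065
shift [-0.0004 -0.0008  0.1193] turn [ 0.0001 -0.0011 -0.0004]
[326.77540615 206.31015299]
```

View pics/w6.png

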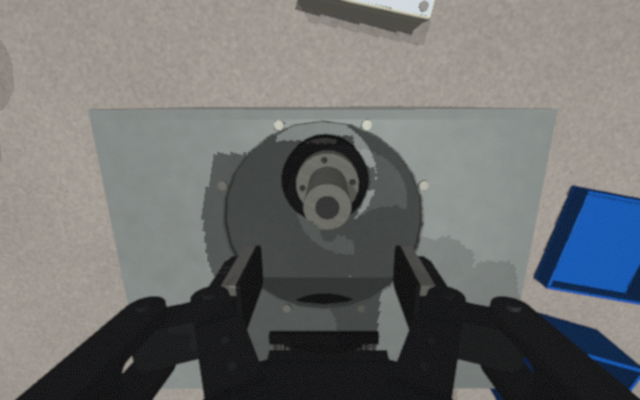

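The plug top is at (327,207), matching the prediction of (326.8,206.3), and sits centred between the fingers. I'll descend.

Request:
carry_out(series=[[0,-0.001,0.02,0,0,0,70],[0,-0.001,0.045,0,0,0,70],[0,-0.001,0.07,0,0,0,70],[0,-0.001,0.09,0,0,0,70],[0,-0.001,0.107,0,0,0,70],[0,-0.001,0.116,0,0,0,70],[0,-0.001,0.119,0,0,0,70],[0,-0.001,0.119,0,0,0,70]])

```text
clock: 11.32
position: [0.5998, 0.0299, 0.1021]
tool_rot: [-3.141, -0.001, 0.243]
force: [-1.2, 2.7, -1.0]
grip_width: 0.062
```

Request:
carry_out(series=[[0,0,0,0,0,0,110],[0,0,0,0,0,0,160],[0,0,0,0,0,0,200],[0,0,0,0,0,0,230],[0,0,0,0,0,0,255],[0,0,0,0,0,0,255]], force=50)

```text
clock: 12.08
position: [0.6001, 0.0291, 0.1024]
tool_rot: [3.141, -0.002, 0.242]
force: [-1.6, -0.7, 4.8]
grip_width: 0.0341
```

Request:
carry_out(series=[[0,0,-0.002,0,0,0,255],[0,0,-0.006,0,0,0,255],[0,0,-0.012,0,0,0,255],[0,0,-0.02,0,0,0,255],[0,0,-0.02,0,0,0,255]])

```text
clock: 12.7
position: [0.6001, 0.0296, 0.1226]
tool_rot: [3.141, -0.002, 0.243]
force: [-0.7, 0.1, -3.6]
grip_width: 0.0341
```

```bash
python3 - <<'E'
from h import *
import pickle
st=telemetry.observe();print(st["clock"],st["position"],st["tool_rot"],st["force"],st["grip_width"])
p,d=imaging.grab_frame("wrist");cv2.imwrite("pics/w7.png",p)
print(proj("wrist",[.600,.029,.157],st),dep("wrist",(327,235),d,st))
E
```

```text
12.7 [0.6001483  0.02956851 0.12262749] [ 3.14142718e+00 -2.19889717e-03  2.42684651e-01] [-0.6716131   0.10409874 -3.55241624] 0.034059237862647765
[329.06263615 299.63921861] [0.61595031 0.0338237  0.13213015]
```

View pics/w7.png

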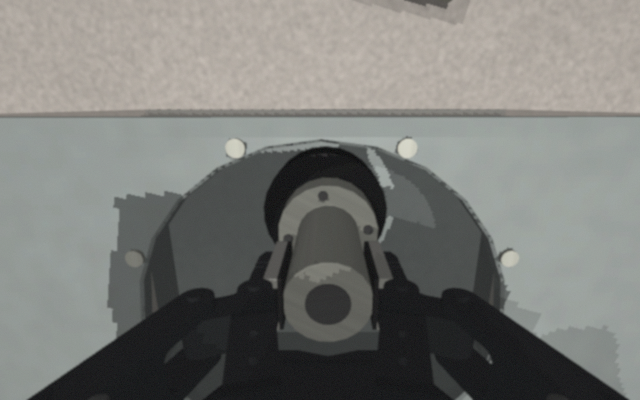

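The plug is held upright with about 4 N more weight. I'll lift it clear.

Request:
carry_out(series=[[0,0,-0.015,0,0,0,255],[0,0,-0.04,0,0,0,255],[0,0,-0.07,0,0,0,255],[0,0,-0.1,0,0,0,255],[0,0,-0.13,0,0,0,255],[0,0,-0.15,0,0,0,255],[0,0,-0.16,0,0,0,255],[0,0,-0.16,0,0,0,255]])

```text
clock: 13.75
position: [0.5997, 0.0295, 0.2823]
tool_rot: [3.142, -0.002, 0.243]
force: [-1.2, 0.9, -4.2]
grip_width: 0.034
```

```bash
python3 - <<'E'
from h import *
st=telemetry.observe();print(st["position"],st["force"],st["grip_width"]);delta([.5925,-.3145,.283],(np.pi,0,.243));delta([.5925,-.3145,.283],(np.pi,0,.058))
E
```

```text
[0.59968664 0.02951788 0.28227595] [-1.23840459  0.9371908  -4.17252487] 0.03399853458519168
shift [-0.0897  0.3322 -0.0009] turn [ 0.0001 -0.0018 -0.0002]
shift [-0.0897  0.3322 -0.0009] turn [-1.000e-04 -1.800e-03  1.848e-01]
```

Request:
carry_out(series=[[-0.005,0.02,0,0,0,0,255],[-0.015,0.055,0,0,0,0,255],[-0.028,0.105,0,0,0,0,255],[-0.042,0.155,0,0,0,0,255],[-0.055,0.205,0,0,0,0,255],[-0.068,0.255,0,0,0,0,255],[-0.078,0.29,0,0,0,0,255],[-0.086,0.32,0,0,0,0,255],[-0.09,0.332,0,0,0,0,255],[-0.09,0.332,0,0,0,0,255]])

```text
clock: 15.0
position: [0.5914, -0.3151, 0.2809]
tool_rot: [-3.141, -0.0, 0.241]
force: [0.5, 0.8, -3.0]
grip_width: 0.034
```

Request:
carry_out(series=[[0,0,0.02,0,0,0,255],[0,0,0.05,0,0,0,255],[0,0,0.07,0,0,0,255],[0,0,0.08,0,0,0,255],[0,0,0.08,0,0,0,255]])

```text
clock: 15.62
position: [0.5922, -0.3136, 0.2015]
tool_rot: [-3.141, -0.001, 0.244]
force: [-0.3, 0.4, -3.0]
grip_width: 0.034
```

```bash
python3 - <<'E'
from h import *
st=telemetry.observe();print(st["clock"],st["position"],st["tool_rot"],st["force"],st["grip_width"]);delta([.5925,-.3145,.062])
p,d=imaging.grab_frame("wrist");cv2.imwrite("pics/w8.png",p)
c=np.array([.5925,-.3147,.026]);a=.0587
for sx,sy in ((1,1),(1,-1),(-1,-1),(-1,1)):
    q=c+.062*np.array([sx*np.cos(a)-sy*np.sin(a),sx*np.sin(a)+sy*np.cos(a),0]);print(q,proj("wrist",q,st))
E
```

```text
15.625 [ 0.59222491 -0.31358509  0.2015247 ] [-3.14095774e+00 -6.63697331e-04  2.43643798e-01] [-0.34177031  0.44454689 -2.96912985] 0.03403105208343223
shift [-0.      0.001   0.1395] turn [-0.0006 -0.0007  0.0006]
[ 0.6507559  -0.24916948  0.026     ] [277.02380665 104.09076684]
[ 0.65803052 -0.3729559   0.026     ] [403.63447228 128.55093919]
[ 0.5342441  -0.38023052  0.026     ] [374.92441868 243.94065826]
[ 0.52696948 -0.2564441   0.026     ] [260.63784999 224.09996638]
```

View pics/w8.png

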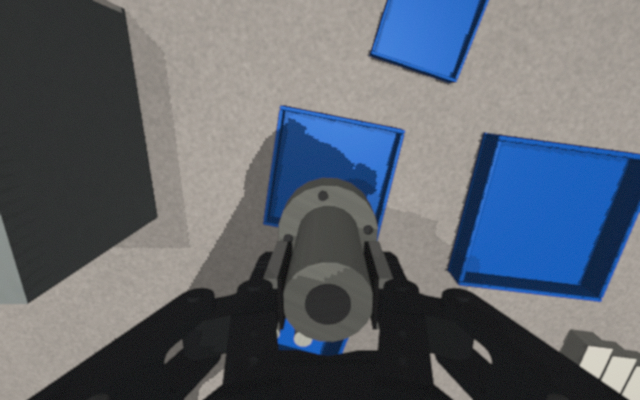

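The far rim corners are at (280,106) and (404,129), within about 3 px of the prediction, so this is the middle tray. I'll lower the plug.

Request:
carry_out(series=[[0,0.001,0.015,0,0,0,255],[0,0.001,0.04,0,0,0,255],[0,0.001,0.07,0,0,0,255],[0,0.001,0.095,0,0,0,255],[0,0.001,0.115,0,0,0,255],[0,0.001,0.128,0,0,0,255],[0,0.001,0.134,0,0,0,255],[0,0.001,0.136,0,0,0,255],[0,0.001,0.136,0,0,0,255]])

```text
clock: 16.8
position: [0.5928, -0.3155, 0.0662]
tool_rot: [3.141, -0.002, 0.243]
force: [-0.5, -0.3, -3.2]
grip_width: 0.0342
```

Request:
carry_out(series=[[0,0,0.001,0,0,0,255],[0,0,0.002,0,0,0,255],[0,0,0.002,0,0,0,255]])

```text
clock: 17.18
position: [0.5925, -0.3153, 0.0637]
tool_rot: [3.142, -0.001, 0.243]
force: [0.1, 0.9, -3.8]
grip_width: 0.0343
```

Request:
carry_out(series=[[0,0,0.001,0,0,0,255],[0,0,0.001,0,0,0,255]])

```text
clock: 17.42
position: [0.5924, -0.3153, 0.0626]
tool_rot: [-3.142, -0.001, 0.243]
force: [0.4, -0.5, -2.7]
grip_width: 0.0344
```

Request:
carry_out(series=[[0,0,0.0005,0,0,0,255],[0,0,0.001,0,0,0,255],[0,0,0.001,0,0,0,255]])

```text
clock: 17.8
position: [0.5925, -0.3153, 0.0617]
tool_rot: [-3.142, -0.001, 0.243]
force: [0.1, -0.5, -3.6]
grip_width: 0.0344
```

Request:
carry_out(series=[[0,0,0.0005,0,0,0,255],[0,0,0.0005,0,0,0,255]])

```text
clock: 18.05
position: [0.5926, -0.3154, 0.0614]
tool_rot: [3.141, -0.001, 0.243]
force: [-1.6, 0.4, 1.7]
grip_width: 0.0344
```

The force changed from −3.6 to +1.7 N, so the plug has touched down at TCP z=0.0614, as expected. Releasing now.

Request:
carry_out(series=[[0,0,0,0,0,0,125],[0,0,0,0,0,0,110],[0,0,0,0,0,0,90],[0,0,0,0,0,0,70],[0,0,0,0,0,0,70],[0,0,0,0,0,0,70]], force=20)

```text
clock: 18.8
position: [0.5925, -0.3153, 0.0612]
tool_rot: [-3.142, -0.001, 0.243]
force: [0.3, -0.1, -1.1]
grip_width: 0.0619
```

Request:
carry_out(series=[[0,0,-0.01,0,0,0,70],[0,0,-0.03,0,0,0,70],[0,0,-0.06,0,0,0,70],[0,0,-0.1,0,0,0,70],[0,0,-0.14,0,0,0,70],[0,0,-0.18,0,0,0,70],[-0.03,0,-0.2,0,0,0,70],[-0.06,0,-0.2,0,0,0,70],[-0.06,0,-0.2,0,0,0,70]])

```text
clock: 19.92
position: [0.5323, -0.3311, 0.2634]
tool_rot: [3.14, -0.002, 0.24]
force: [0.3, 0.1, -0.1]
grip_width: 0.0617
```

```bash
python3 - <<'E'
from h import *
st=telemetry.observe();print(st["clock"],st["position"],st["force"],st["grip_width"])
p,d=imaging.grab_frame("wrist");cv2.imwrite("pics/w9.png",p)
print("plug top expected",proj("wrist",[.5925,-.3147,.096],st))
p,d=imaging.grab_frame("scene");cv2.imwrite("pics/s9.png",p)
E
```

```text
19.925 [ 0.5323049  -0.33109808  0.26340402] [ 0.3251615   0.11832103 -0.10175847] 0.06166133029972339
plug top expected [325.74701001 115.40280909]
```

View pics/w9.png

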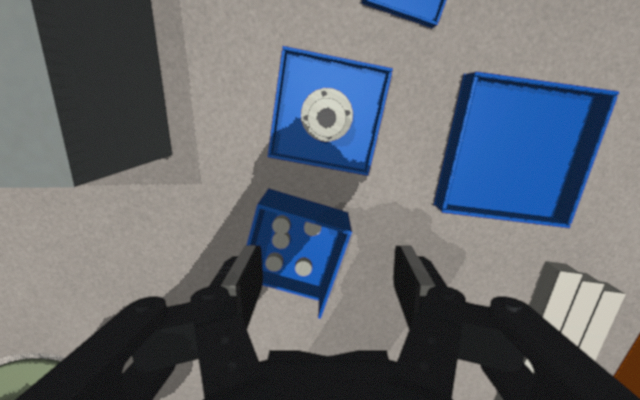

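View pics/s9.png

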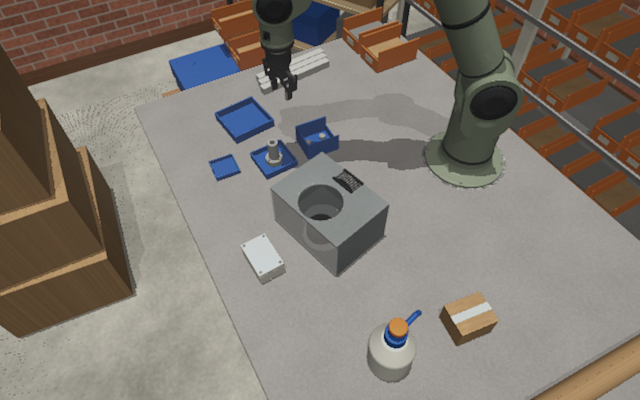

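The plug stands upright in the middle tray, with its top at (327,116) against an expected (326,115). The shutter is open and the bystanders look unmoved at (262,257), (470,318) and (390,350). The arm is clear, so I'll hand the job in.

```bash
python3 -c "
from workcell import ticket
print(ticket.job_done())"
```

```text
the job is handed in; nothing more can be done
None
```

The shutter is fully open, and the plug stands upright near the middle of the middle-sized square tray, released. I handed the job in at about 20 s of the 64 s allowed.

- **Shutter:** It took four fingertip strokes on the thumbwheel. On the last one the wheel resisted with about 8 N sideways, so it is at the end stop. No leaf is visible in the port.
- **Plug:** I lifted it out through the port with a 50 N grip and lowered it slowly. It touched down at the expected height, and the force changed by about 5 N. In the last wrist picture its top was within 2 pixels of where the tray's centre should put it.
- **Bystanders:** The carton, junction box and sprayer look unmoved in the last scene picture. I compared them by eye only and did not measure them.
- **Off plan:** I pressed too hard on two strokes. The first reached about 46 N vertically in mid-stroke and the second about 18 N, against the advised 5 to 15 N. I then followed the wheel's arc with a lighter press, and the readings on the last two strokes were 14 N or less. Only the fingertip touched the wheel, and the force stayed well below the 120 N wrist limit.

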